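# Wedge the grille's free edge off its rest pads and hold it there

### The job

The hinged slotted grille on the fixture has to be held slightly open while its hinge is tacked. Pick up the tapered wedge, lay it flat on the fixture's tongue and push it, thin end first, under the middle of the grille's free edge until that edge has just come up off its two rest pads, clear of them by a few millimetres and no more than 7 mm. Finish still gripping the wedge in place with the grille resting on it; never touch the grille with the gripper, and leave the other things on the bench where they lie.

Things in the scene. Friction and masses are not known exactly. Their poses are not given: they have to be found in the camera images.
- fixture: Steel fixture fixed on the bench. x points from the grille's free edge to its hinge (away from the robot within 0.25 rad), z up. Origin: on the bench, straight below the middle of the free edge. Base plate 6 mm thick, 200 mm wide, x = -10 to +240 mm. On it two rest pads 26 x 26 mm, 12 mm tall, x = +2 to +28, y = +-64 to +-90 mm: a lane 128 mm wide between them
- tongue_end (a point): Middle of the near end of the fixture's tongue, on its top face: the base plate runs on towards the robot as a tongue 110 mm wide (y = -55 to +55), top 6 mm above the bench and level with the base plate, ending here, 152 mm short of the free edge
- grille: Flat slotted aluminium grille, 200 x 180 x 5 mm, about 0.85 kg, on a free hinge along the fixture's y, 210 mm beyond the free edge. At rest the free edge lies on the pads: underside 18 mm, top 23 mm above the bench. Lifting that edge takes 3 to 6 N; it falls back by its weight. Origin: middle of the free edge's lower rim; x points to the hinge
- grille_edge (a point): Middle of the lower rim of the grille's free edge: 18 mm above the bench at rest, and it rises as the grille lifts (rise above 18 mm = clearance over the rest pads)
- wedge: Solid aluminium wedge, 130 long (x), 32 wide (y), 0.23 kg, flat on the bench. Origin: centre of underside; x points to the thin nose. 5 mm high at the nose (x = +65), rising evenly to 29 mm at x = -25, then a flat tail, the grip, to x = -65. On the tongue it meets the resting grille with its nose 26 mm past the edge; each 3.75 mm more lifts the edge 1 mm
- wedge_nose (a point): Middle of the wedge's thin end, on its underside
- bar_offcut: Plain rectangular aluminium bar offcut, 130 x 32 x 29 mm, as long, wide and high as the wedge but not tapered; not needed. Origin: centre of its underside. It and the wedge lie left and right in front of the fixture, in either order
- hammer: Hammer with wooden handle lying on the bench, about 250 mm; not needed
- spanner: Steel spanner lying on the bench; not needed
- collar: Steel collar, 48 mm across, 16 mm high, on the bench in front of the tongue; not needed
- angle_offcut: Offcut of steel angle, 160 mm long, 50 mm high; not needed
- spray_can: Spray can, 64 mm across, 170 mm high, standing; not needed
- brush: Wooden brush lying on the bench; not needed
Mind the look-alikes: they are no part of the job. What is shaped like the wedge but blue is not meant.

How it is judged:
By the outcome, as a careful person would: the job done as asked, in the order asked, and still so for the second after the job is handed in, while the arm keeps its last pose, push and grip.
It also fails if it takes over 38 s, if anything falls off the work surface, if the arm or the gripper's body presses on something with over 40 N, if the wrist force passes 120 N, or if a joint passes its speed limit or range.

### The arm

A 7-joint arm with a two-finger parallel gripper is mounted at the origin on the work surface. World frame = base frame: x ahead of the robot, y to its left, z up, the work surface at z = 0. Lengths are in m, angles in rad, forces in N, time in s.
With the tool pointing down it reaches from about 0.4 to 0.85 m from the base axis. Payload 6.9 kg.
Tool frame: the origin (TCP) lies midway between the tips of the shut fingers; the grasp point (between the pads) lies behind it (r.grip_depth is the z of the grasp point in the tool frame, in m); z points along the fingers, y is the line along which they close (so a half turn about z gives the same grasp; the last joint's range is limited). The gripper opens to 85 mm and grips with 20 to 120 N. Pads are 22 mm wide; open, the fingers measure 114 mm over their backs; the gripper's body (76 mm by 85 mm) begins 54 mm behind the grasp point. The pads swing forward as they close: fully open they stand 13 mm farther back than shut.
Start: joints at [-1.133, 0.507, -0.238, 1.5, 0.126, 1.149, -0.155], TCP at [0.204, 0.591, 0.203] pointing down, gripper open.
Joint ranges: [-3.08, 3.08], [-0.24, 2.05], [-1.43, 1.35], [0, 2.5], [-1.52, 4.66], [0.17, 1.96], [-2.89, 2.89]. Speed limits (rad/s): [2.39, 2.39, 3.14, 3.14, 3.14, 3.14, 3.14].

### API

Orientations are given as a unit quaternion [w, x, y, z].
In Python, from rig import monitor, eyes, r gives the robot as it stands.
- The arm moves only by the tool step_arm, never from a script. Its argument "series" is a list of rows, each an object of numbers: "gripper": the opening, from 0 (shut) to 1 (fully open); "dx", "dy", "dz": the shift along the tool's x, y, z normalised to -1 to 1, where 1 is 800 mm; "rx", "ry", "rz": the turn, a rotation vector about the tool's x, y, z normalised to -1 to 1, where 1 is pi rad. A call has exactly 10 rows; each row is the pose to reach, as a shift and turn from the pose commanded when the call began, along the tool's axes at that moment, turning the shorter way round; what a row does not reach only later rows make up. A row lasts 1/10 s, in which the tool goes at most 50 mm and 8.59 degrees, less where a joint would pass 70% of its speed; a pose out of reach is approached as far as the arm can. A call with a number of a shift or a turn outside -1 to 1 is refused whole. A call with a gripper value outside its range is refused whole. The fingers move at their own pace and stop on an object; "grip_force" is the grip in N (left out, the last holds). Time passes only in rows, so rows that repeat a pose let the fingers close, or fill a call up. It gives the time, the measured TCP pose, the force, the opening and the grip force at its end, in the units of the state.
- monitor.sense(): the state, without advancing time (a new reading comes with each control period).
- eyes.grab_frame(name): name is "scene" or "top"; returns a dict with "pixels" (400x640x3 uint8, blue, green, red), "fx", "fy", "cx", "cy" (pixels), "world_from_camera" (4x4, takes a point from camera to world coordinates). Camera axes: x right, y up, looking along -z (the intrinsics and any distortion apply to the point x, -y, -z); pixel columns grow to the right and rows downward; lengths in m; the calibration is good to about 2 mm. A picture is of the moment at which its call begins. There is no depth.
- r.job_done(): hands the job in; it is judged then, once.
The state is a dict: "t": time; "joints": joint angles; "qd": joint speeds; "joint_efforts": joint torques, N m; "eef_pos": TCP position; "tool_rot": TCP orientation; "wrist_force": force on the tool from outside, world axes, zero at the start; "moment": the same for the moment, N m; "gripper_width": opening from 0.0 (shut) to 1.0 (fully open); "grasp_force": force on a finger pad.
Only numpy, scipy, OpenCV 4.12 (cv2) and the standard library are available. Lean on these libraries where they do the work, as an engineer would, in place of code of your own. Each camera call takes 0.05 s, during which the arm holds its last target. There are 200 camera calls.

## Working session

There is one attempt and no reset: what is moved stays moved. The work goes in short steps, Python scripts to look and compute and a tool call to move; the robot and the scene stay as the last step left them, time stands still between calls to the robot, and variables do not carry over. Pictures are saved under pics/ and viewed, at most 10 in all, crops included, and the job is handed in when it is done.

Besides the shell and the picture viewer there is one more tool, called after ">>>" in YAML: its name, and indented under it one key for each argument. step_arm: Moves the arm, as the interface text tells. Scaled input: -1 to 1 covers 800 mm each way for a shift and pi rad each way for a turn. Its arguments: {"type":"object","properties":{"series":{"type":"array"},"grip_force":{"type":"number"}},"required":["series"]}

```bash
mkdir -p pics; cat > h.py <<'E'
import numpy as np, cv2
from rig import monitor, eyes, r
def grab(n):
    f=eyes.grab_frame(n); f['pixels']=np.ascontiguousarray(f['pixels']); return f
def ray(f,u,v,z):
    T=np.array(f['world_from_camera']); d=T[:3,:3]@np.array([(u-f['cx'])/f['fx'],-(v-f['cy'])/f['fy'],-1.]); o=T[:3,3]
    return o+d*(z-o[2])/d[2]
def proj(f,p):
    T=np.array(f['world_from_camera']); c=T[:3,:3].T@(np.array(p)-T[:3,3])
    return f['cx']+f['fx']*c[0]/-c[2], f['cy']-f['fy']*c[1]/-c[2]
E
python3 - <<'E'
from h import *
for n in ('scene','top'):
    f=grab(n); cv2.imwrite(f'pics/{n}0.png',f['pixels']); print({k:v for k,v in f.items() if k!='pixels'})
s=monitor.sense(); print(s, r.grip_depth)
E
```

```text
{'fx': 507.94715920732966, 'fy': 507.94715920732966, 'cx': 322.2050591961234, 'cy': 197.75149291896597, 'world_from_camera': array([[-0.21948952, -0.83741518,  0.50055985,  1.24092507],
       [ 0.97560389, -0.19082823,  0.10854321,  0.12332151],
       [ 0.00462522,  0.51217223,  0.85887031,  1.28090971],
       [ 0.        ,  0.        ,  0.        ,  1.        ]])}
{'fx': 444.2675788022901, 'fy': 444.2675788022901, 'cx': 315.93169143437865, 'cy': 202.81647089299344, 'world_from_camera': array([[-0.01518642,  0.99498634, -0.09885122,  0.42455186],
       [-0.99988042, -0.01540068, -0.00140482, -0.02776839],
       [-0.00292015,  0.09881807,  0.99510123,  1.13622582],
       [ 0.        ,  0.        ,  0.        ,  1.        ]])}
{'t': 0.1, 'joints': array([-1.13351179,  0.50823685, -0.23749916,  1.50102352,  0.12570591,
        1.14891662, -0.15483591]), 'qd': array([ 1.01837999e-03, -1.92421866e-03,  1.69608393e-03, -2.20380703e-03,
        8.35639687e-04,  4.64740991e-04,  7.29365859e-05]), 'joint_efforts': array([-4.48483464e-03, -6.21834397e+01, -2.19482526e+00, -2.50204629e+01,
        1.24849696e-02,  7.73400126e-03,  1.15381104e-05]), 'eef_pos': array([0.20351039, 0.59041428, 0.20242926]), 'tool_rot': array([-1.05449998e-04,  1.65157560e-01,  9.86266872e-01, -7.91789928e-04]), 'wrist_force': array([ 0.35929597, -0.26593348,  0.41759243]), 'moment': array([-0.05133397,  0.00959936, -0.01665259]), 'grasp_force': 0.0, 'gripper_width': 0.9985270582170119} -0.0187
```

View pics/top0.png

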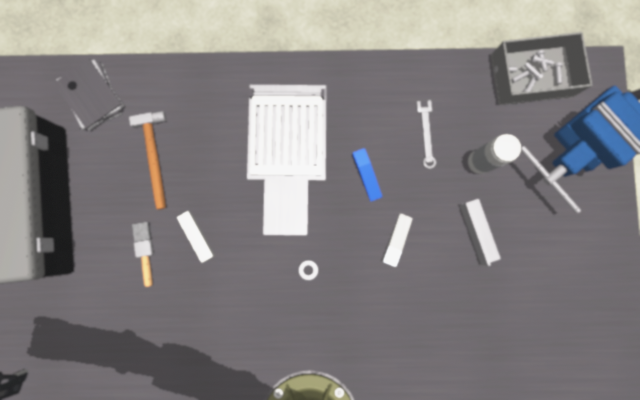

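View pics/scene0.png

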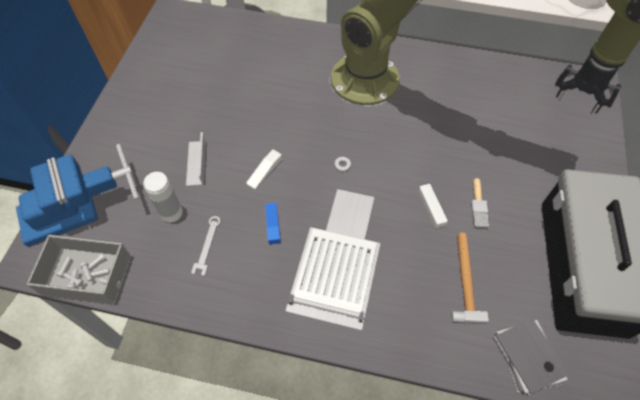

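Candidates for the wedge are white block A at top (195,237) / scene (433,205), white block B at top (398,240) / scene (265,168), the blue look-alike at top (367,175), and the angle at top (482,232). B's outline looks bent in the scene view, so it is probably the wedge. I'll check that in a close crop.

```bash
python3 - <<'E'
from h import *
a=cv2.imread('pics/scene0.png'); b=cv2.imread('pics/top0.png')
def c(i,u,v): return cv2.resize(i[v-32:v+32,u-40:u+40],(400,300),interpolation=cv2.INTER_CUBIC)
def g(x): return np.clip((x.astype(float)-120)*1.9,0,255).astype('uint8')
cv2.imwrite('pics/crop1.png',g(np.vstack([np.hstack([c(a,433,205),c(a,265,168)]),np.hstack([c(b,195,237),c(b,398,240)])])))
# contours
for n,i in(('scene',a),('top',b)):
    m=(i.min(2)>165).astype('uint8')
    for k in cv2.findContours(m,cv2.RETR_EXTERNAL,cv2.CHAIN_APPROX_NONE)[0]:
        if 150<cv2.contourArea(k)<8000:
            q=cv2.minAreaRect(k); print(n,cv2.contourArea(k),np.round(cv2.boxPoints(q),1).tolist())
E
```

```text
scene 208.5 [[-3.0, 387.3999938964844], [16.100000381469727, 365.8999938964844], [27.200000762939453, 375.79998779296875], [8.100000381469727, 397.20001220703125]]
scene 270.5 [[453.0, 311.0], [487.0, 311.0], [487.0, 320.0], [453.0, 320.0]]
scene 282.0 [[90.30000305175781, 325.79998779296875], [94.19999694824219, 310.29998779296875], [126.5999984741211, 318.3999938964844], [122.80000305175781, 333.8999938964844]]
scene 1006.5 [[50.70000076293945, 285.6000061035156], [54.79999923706055, 248.8000030517578], [115.0999984741211, 255.5], [111.0, 292.29998779296875]]
scene 365.5 [[190.60000610351562, 272.20001220703125], [210.0, 214.0], [222.60000610351562, 218.1999969482422], [203.1999969482422, 276.3999938964844]]
scene 291.5 [[473.0, 199.0], [487.0, 199.0], [487.0, 225.0], [473.0, 225.0]]
scene 7960.0 [[285.0, 311.1000061035156], [316.0, 182.6999969482422], [392.3999938964844, 201.1999969482422], [361.3999938964844, 329.6000061035156]]
scene 935.5 [[0.0, 260.0], [0.0, 189.0], [19.0, 189.0], [19.0, 260.0]]
scene 445.0 [[418.3999938964844, 186.6999969482422], [428.8999938964844, 181.69999
[... 1814 characters left out ...]

top 952.5 [[487.3999938964844, 150.89999389648438], [503.3999938964844, 127.0], [594.4000244140625, 188.10000610351562], [578.4000244140625, 211.89999389648438]]
top 253.5 [[128.39999389648438, 116.0999984741211], [161.6999969482422, 109.5], [163.5, 118.69999694824219], [130.3000030517578, 125.30000305175781]]
top 3799.5 [[0.0, 278.0], [0.0, 110.0], [27.0, 110.0], [27.0, 278.0]]
top 463.0 [[416.3999938964844, 100.9000015258789], [430.79998779296875, 99.9000015258789], [435.5, 166.8000030517578], [421.1000061035156, 167.8000030517578]]
top 1283.5 [[506.29998779296875, 54.0], [561.7000122070312, 47.29999923706055], [566.4000244140625, 86.5999984741211], [511.1000061035156, 93.30000305175781]]
```

View pics/crop1.png

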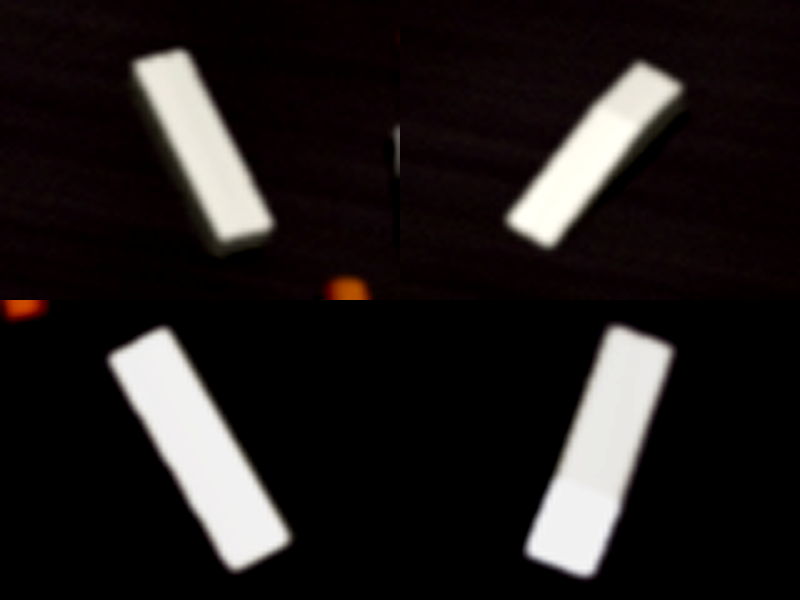

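The crop confirms it: B (right block, top (398,240), scene (265,168)) has the flat tail and the sloped face, with its nose away from the robot at top (406,216). A is the plain bar.

```bash
python3 - <<'E'
from h import *
for n in('scene','top'):
    f=grab(n); i=f['pixels']; g=i.min(2)
    big=cv2.resize(g,None,fx=4,fy=4,interpolation=cv2.INTER_CUBIC)
    m=((big>150)*255).astype('uint8')
    for k in cv2.findContours(m,cv2.RETR_EXTERNAL,cv2.CHAIN_APPROX_NONE)[0]:
        k=k.astype(np.float32); p=(k[:,0]+.5)/4-.5
        c=p.mean(0)
        w=(265,168) if n=='scene' else (398,240)
        fx=(335,255) if n=='scene' else (287,160)
        if np.hypot(*(c-w))<15 and cv2.contourArea(k)>3000:
            b=cv2.boxPoints(cv2.minAreaRect(k)); b=(b+.5)/4-.5
            print(n,'wedge',[(np.round(q,1).tolist(),[np.round(ray(f,*q,z)[:2],4).tolist() for z in(.005,.029,0)]) for q in b])
        if np.hypot(*(c-fx))<30 and cv2.contourArea(k)>50000:
            a=cv2.approxPolyDP(k,8,True)[:,0]; a=(a+.5)/4-.5
            for q in a: print(n,'fix',np.round(q,1),'z6',np.round(ray(f,*q,.006)[:2],4),'z23',np.round(ray(f,*q,.023)[:2],4))
E
```

```text
scene fix [337.6 188.6] z6 [ 4.571e-01 -3.000e-04] z23 [0.4676 0.0014]
scene fix [325.6 228.6] z6 [ 0.5947 -0.0061] z23 [ 0.6033 -0.0044]
scene fix [308.9 228.1] z6 [ 0.6036 -0.0526] z23 [ 0.6121 -0.0502]
scene fix [289.9 292.1] z6 [ 0.7987 -0.0573] z23 [ 0.8046 -0.0549]
scene fix [295.9 302.4] z6 [ 0.8223 -0.035 ] z23 [ 0.8279 -0.0329]
scene fix [287.1 303.4] z6 [ 0.83   -0.0565] z23 [ 0.8355 -0.0541]
scene fix [284.9 309.9] z6 [ 0.8481 -0.0578] z23 [ 0.8533 -0.0554]
scene fix [360.4 329.6] z6 [0.8556 0.1417] z23 [0.8608 0.1415]
scene fix [362.9 322.9] z6 [0.8371 0.1448] z23 [0.8425 0.1445]
scene fix [356.1 317.1] z6 [0.8262 0.1252] z23 [0.8318 0.1252]
scene fix [361.4 311.6] z6 [0.809  0.1357] z23 [0.8148 0.1356]
scene fix [364.6 316.1] z6 [0.8188 0.146 ] z23 [0.8245 0.1457]
scene fix [379.9 245.4] z6 [0.6122 0.1516] z23 [0.6206 0.1512]
scene fix [378.9 242.1] z6 [0.603  0.1473] z23 [0.6115 0.147 ]
scene fix [364.6 237.9] z6 [0.5988 0.1063] z23 [0.6074 0.1065]
scene fix [373.9 197.1] z6 [0.4622 0.1091] z23 [0.4726 0.1093]
scene wedge [([244.0, 182.3000030517578], [[0.4967, -0.2768]
[... 676 characters left out ...]
8999938964844], [[0.369, -0.2269], [0.3702, -0.2227], [0.3688, -0.2278]])]
top fix [249.9  84.1] z6 [0.8529 0.1426] z23 [0.8464 0.14  ]
top fix [253.6  91.6] z6 [0.8324 0.1328] z23 [0.8263 0.1304]
top fix [248.1  99.6] z6 [0.811  0.1472] z23 [0.8052 0.1446]
top fix [246.1 177.6] z6 [0.6047 0.1524] z23 [0.602  0.1497]
top fix [263.4 180.1] z6 [0.5975 0.108 ] z23 [0.5949 0.106 ]
top fix [262.4 233.4] z6 [0.4609 0.111 ] z23 [0.4604 0.1089]
top fix [306.1 234.9] z6 [ 0.4554 -0.    ] z23 [ 0.455  -0.0005]
top fix [308.1 180.9] z6 [ 0.5938 -0.007 ] z23 [ 0.5912 -0.0073]
top fix [325.6 178.4] z6 [ 0.5996 -0.052 ] z23 [ 0.5969 -0.0517]
top fix [325.9  85.9] z6 [ 0.8449 -0.057 ] z23 [ 0.8385 -0.0565]
```

```bash
cat >> h.py <<'E'
from scipy.spatial.transform import Rotation as Ro
def to(p,yaw,s=None):
    "tool down, tool x line along yaw (half turn allowed); normalised shift/turn from now"
    s=s or monitor.sense(); q=s['tool_rot']; R=Ro.from_quat([q[1],q[2],q[3],q[0]])
    best=None
    for a in(yaw,yaw+np.pi):
        G=Ro.from_euler('z',a)*Ro.from_euler('x',np.pi); v=(R.inv()*G).as_rotvec()
        if best is None or np.linalg.norm(v)<np.linalg.norm(best): best=v
    d=R.inv().apply(np.array(p)-s['eef_pos'])
    return np.round(d/.8,4),np.round(best/np.pi,4)
E
python3 - <<'E'
from h import *
for p in((.43,.3,.2),(.44,0,.18),(.399,-.215,.1),(.399,-.215,.004)): print(p,*to(p,-.394))
E
```

```text
(0.43, 0.3, 0.2) [-0.386  -0.2512  0.0036] [-0.0004  0.      0.0198]
(0.44, 0, 0.18) [-0.5199 -0.6016  0.029 ] [-0.0004  0.      0.0198]
(0.399, -0.215, 0.1) [-0.559  -0.8723  0.1293] [-0.0004  0.      0.0198]
(0.399, -0.215, 0.004) [-0.559  -0.8722  0.2493] [-0.0004  0.      0.0198]
```

>>> step_arm:
  series:
    - {"gripper":0.8,"dx":-0.06,"dy":-0.04,"rz":0.02}
    - {"gripper":0.8,"dx":-0.11,"dy":-0.07,"rz":0.02}
    - {"gripper":0.8,"dx":-0.16,"dy":-0.1,"rz":0.02}
    - {"gripper":0.8,"dx":-0.21,"dy":-0.13,"rz":0.02}
    - {"gripper":0.8,"dx":-0.26,"dy":-0.16,"rz":0.02}
    - {"gripper":0.8,"dx":-0.31,"dy":-0.19,"rz":0.02}
    - {"gripper":0.8,"dx":-0.35,"dy":-0.23,"rz":0.02}
    - {"gripper":0.8,"dx":-0.386,"dy":-0.27,"rz":0.02}
    - {"gripper":0.8,"dx":-0.41,"dy":-0.32,"rz":0.02}
    - {"gripper":0.8,"dx":-0.43,"dy":-0.375,"rz":0.02}

```text
validation failed for argument at $.se...
```

```bash
python3 - <<'E'
from h import *
s=monitor.sense(); print(s['t'],s['eef_pos'],s['joints'])
for p in((.44,0,.18),(.399,-.215,.1),(.399,-.215,.004)): print(p,*to(p,-.394,s))
E
```

```text
0.2 [0.20352855 0.59057025 0.20262183] [-1.13354656  0.50807507 -0.2375073   1.50075747  0.12569643  1.14891025
 -0.15480912]
(0.44, 0, 0.18) [-0.5199 -0.6016  0.029 ] [-0.0004  0.      0.0198]
(0.399, -0.215, 0.1) [-0.559  -0.8723  0.1293] [-0.0004  0.      0.0198]
(0.399, -0.215, 0.004) [-0.559  -0.8722  0.2493] [-0.0004  0.      0.0198]
```

>>> step_arm:
  series:
    - {"gripper":0.8,"dx":-0.06,"dy":-0.04,"dz":0,"rx":0,"ry":0,"rz":0.02}
    - {"gripper":0.8,"dx":-0.11,"dy":-0.07,"dz":0,"rx":0,"ry":0,"rz":0.02}
    - {"gripper":0.8,"dx":-0.16,"dy":-0.1,"dz":0,"rx":0,"ry":0,"rz":0.02}
    - {"gripper":0.8,"dx":-0.21,"dy":-0.13,"dz":0,"rx":0,"ry":0,"rz":0.02}
    - {"gripper":0.8,"dx":-0.26,"dy":-0.16,"dz":0,"rx":0,"ry":0,"rz":0.02}
    - {"gripper":0.8,"dx":-0.31,"dy":-0.19,"dz":0,"rx":0,"ry":0,"rz":0.02}
    - {"gripper":0.8,"dx":-0.35,"dy":-0.23,"dz":0,"rx":0,"ry":0,"rz":0.02}
    - {"gripper":0.8,"dx":-0.386,"dy":-0.27,"dz":0,"rx":0,"ry":0,"rz":0.02}
    - {"gripper":0.8,"dx":-0.41,"dy":-0.32,"dz":0,"rx":0,"ry":0,"rz":0.02}
    - {"gripper":0.8,"dx":-0.43,"dy":-0.375,"dz":0,"rx":0,"ry":0,"rz":0.02}

```text
t: 1.2
eef_pos: [0.4317, 0.1935, 0.203]
tool_rot: [0.0, 0.196, 0.981, 0.0]
wrist_force: [1.0, -0.4, -0.3]
gripper_width: 0.804
grasp_force: 0.0
```

```bash
python3 - <<'E'
from h import *
s=monitor.sense(); print(s['t'],s['eef_pos'],s['joints'])
for p in((.44,0,.18),(.399,-.215,.1),(.399,-.215,.004)): print(p,*to(p,-.394,s))
E
```

```text
1.2 [0.4317397  0.19351476 0.20298025] [-0.37103328  0.27056757 -0.13267553  1.88462043  0.04232383  0.98883451
  0.65347083]
(0.44, 0, 0.18) [-0.1026 -0.2193  0.0287] [ 0.0001  0.     -0.0004]
(0.399, -0.215, 0.1) [-0.1588 -0.4871  0.1287] [ 0.0001  0.     -0.0004]
(0.399, -0.215, 0.004) [-0.1588 -0.4871  0.2487] [ 0.0001  0.     -0.0004]
```

>>> step_arm:
  series:
    - {"gripper":0.8,"dx":-0.025,"dy":-0.055,"dz":0.005,"rx":0,"ry":0,"rz":0}
    - {"gripper":0.8,"dx":-0.05,"dy":-0.11,"dz":0.01,"rx":0,"ry":0,"rz":0}
    - {"gripper":0.8,"dx":-0.08,"dy":-0.16,"dz":0.02,"rx":0,"ry":0,"rz":0}
    - {"gripper":0.8,"dx":-0.1,"dy":-0.22,"dz":0.03,"rx":0,"ry":0,"rz":0}
    - {"gripper":0.8,"dx":-0.115,"dy":-0.275,"dz":0.05,"rx":0,"ry":0,"rz":0}
    - {"gripper":0.8,"dx":-0.13,"dy":-0.33,"dz":0.07,"rx":0,"ry":0,"rz":0}
    - {"gripper":0.8,"dx":-0.14,"dy":-0.38,"dz":0.09,"rx":0,"ry":0,"rz":0}
    - {"gripper":0.8,"dx":-0.15,"dy":-0.43,"dz":0.11,"rx":0,"ry":0,"rz":0}
    - {"gripper":0.8,"dx":-0.159,"dy":-0.487,"dz":0.129,"rx":0,"ry":0,"rz":0}
    - {"gripper":0.8,"dx":-0.159,"dy":-0.487,"dz":0.129,"rx":0,"ry":0,"rz":0}

```text
t: 2.2
eef_pos: [0.3955, -0.2193, 0.0985]
tool_rot: [-0.001, 0.201, 0.98, -0.001]
wrist_force: [0.7, 0.3, -0.4]
gripper_width: 0.8
grasp_force: 0.0
```

```bash
python3 - <<'E'
from h import *
s=monitor.sense(); print(s['t'],s['eef_pos'],s['joints'])
for p in((.399,-.215,.004),): print(p,*to(p,-.394,s))
f=grab('scene'); u,v=map(int,proj(f,(.43,-.22,.05))); i=f['pixels'][v-60:v+60,u-80:u+80]
cv2.imwrite('pics/c2.png',cv2.resize(i,(800,600),interpolation=cv2.INTER_CUBIC)); print(u,v)
E
```

```text
2.2 [ 0.39554418 -0.21932857  0.09847046] [ 0.41708736  0.37461951  0.04431546  2.08442672 -0.02092445  0.68502603
  1.6413324 ]
(0.399, -0.215, 0.004) [-0.0021  0.007   0.1181] [-0.0009 -0.0007 -0.0032]
267 159
```

View pics/c2.png

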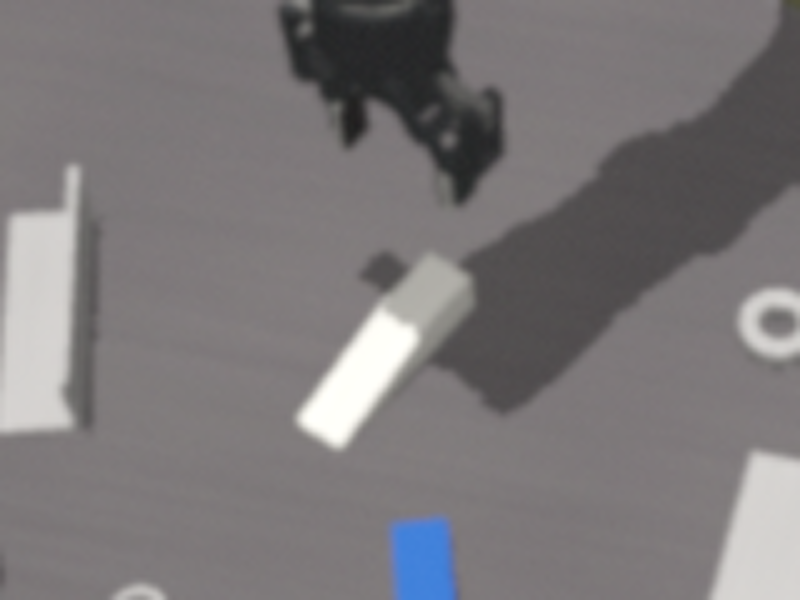

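The gripper sits above the wedge's tail (crop (430,280)) with its fingers across the width. I'll descend most of the way and let it settle.

>>> step_arm:
  series:
    - {"gripper":0.8,"dx":0,"dy":0,"dz":0.03,"rx":0,"ry":0,"rz":0}
    - {"gripper":0.8,"dx":0,"dy":0,"dz":0.06,"rx":0,"ry":0,"rz":0}
    - {"gripper":0.8,"dx":0,"dy":0,"dz":0.08,"rx":0,"ry":0,"rz":0}
    - {"gripper":0.8,"dx":0,"dy":0,"dz":0.08,"rx":0,"ry":0,"rz":0}
    - {"gripper":0.8,"dx":0,"dy":0,"dz":0.08,"rx":0,"ry":0,"rz":0}
    - {"gripper":0.8,"dx":0,"dy":0,"dz":0.08,"rx":0,"ry":0,"rz":0}
    - {"gripper":0.8,"dx":0,"dy":0,"dz":0.08,"rx":0,"ry":0,"rz":0}
    - {"gripper":0.8,"dx":0,"dy":0,"dz":0.08,"rx":0,"ry":0,"rz":0}
    - {"gripper":0.8,"dx":0,"dy":0,"dz":0.08,"rx":0,"ry":0,"rz":0}
    - {"gripper":0.8,"dx":0,"dy":0,"dz":0.08,"rx":0,"ry":0,"rz":0}

```text
t: 3.25
eef_pos: [0.3988, -0.2134, 0.0362]
tool_rot: [0.0, 0.196, 0.981, -0.0]
wrist_force: [-0.2, -0.0, 0.4]
gripper_width: 0.798
grasp_force: 0.0
```

```bash
python3 - <<'E'
from h import *
s=monitor.sense(); print(s['t'],s['eef_pos'],s['joints'])
for p in((.399,-.215,.004),): print(p,*to(p,-.394,s))
E
```

```text
3.25 [ 0.39883107 -0.21341879  0.03620719] [ 0.41590334  0.47815681  0.0302776   2.15591044 -0.02864894  0.50748451
  1.64387646]
(0.399, -0.215, 0.004) [-0.0009 -0.0017  0.0403] [-0.      0.0001 -0.0002]
```

>>> step_arm:
  series:
    - {"gripper":0.8,"dx":-0.001,"dy":-0.002,"dz":0.02,"rx":0,"ry":0,"rz":0}
    - {"gripper":0.8,"dx":-0.001,"dy":-0.002,"dz":0.04,"rx":0,"ry":0,"rz":0}
    - {"gripper":0.8,"dx":-0.001,"dy":-0.002,"dz":0.04,"rx":0,"ry":0,"rz":0}
    - {"gripper":0.5,"dx":-0.001,"dy":-0.002,"dz":0.04,"rx":0,"ry":0,"rz":0}
    - {"gripper":0.3,"dx":-0.001,"dy":-0.002,"dz":0.04,"rx":0,"ry":0,"rz":0}
    - {"gripper":0,"dx":-0.001,"dy":-0.002,"dz":0.04,"rx":0,"ry":0,"rz":0}
    - {"gripper":0,"dx":-0.001,"dy":-0.002,"dz":0.04,"rx":0,"ry":0,"rz":0}
    - {"gripper":0,"dx":-0.001,"dy":-0.002,"dz":0.04,"rx":0,"ry":0,"rz":0}
    - {"gripper":0,"dx":-0.001,"dy":-0.002,"dz":0.04,"rx":0,"ry":0,"rz":0}
    - {"gripper":0,"dx":-0.001,"dy":-0.002,"dz":0.04,"rx":0,"ry":0,"rz":0}
  grip_force: 70

```text
t: 4.25
eef_pos: [0.3989, -0.2152, 0.0041]
tool_rot: [0.0, 0.196, 0.981, -0.0]
wrist_force: [-0.0, 0.1, 0.3]
gripper_width: -0.001
grasp_force: 0.0
```

```bash
python3 - <<'E'
from h import *
s=monitor.sense(); print(s['t'],s['eef_pos'],s['gripper_width'],s['grasp_force'],s['wrist_force'],s['tool_rot'])
E
```

```text
4.25 [ 0.39887128 -0.21517614  0.00405098] -0.0008155819435927693 0.0 [-0.04845632  0.10901189  0.26438123] [ 3.53427471e-05  1.96052232e-01  9.80593453e-01 -3.24789287e-05]
```

```bash
python3 - <<'E'
from h import *
f=grab('scene'); u,v=267,159; i=f['pixels'][v-45:v+45,u-60:u+60]
g=grab('top'); j=g['pixels'][200:290,340:460]
cv2.imwrite('pics/c3.png',np.hstack([cv2.resize(k,(400,300),interpolation=cv2.INTER_CUBIC) for k in(i,j)])); print(proj(g,(.399,-.215,.004)),proj(f,(.399,-.215,.004)))
E
```

```text
(np.float64(391.39478799678295), np.float64(255.95377098767494)) (np.float64(272.8169100903168), np.float64(159.9853349179576))
```

View pics/c3.png

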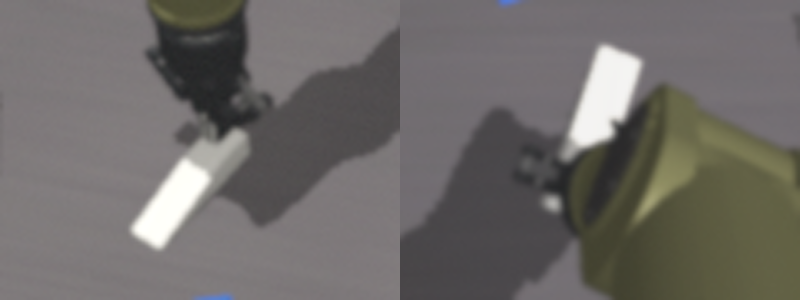

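```bash
python3 - <<'E'
from h import *
f=grab('scene'); g=grab('top')
print('c2 mid',ray(f,267,133.5,.105), 'proj tcp then',proj(f,(.3955,-.2193,.105)))
i=f['pixels'][130:175,240:300]; j=g['pixels'][225:285,360:420]
def e(x,w): 
    x=cv2.resize(x,(w,600 if w==400 else 600),interpolation=cv2.INTER_CUBIC).astype(float)
    return np.clip(255*(x/255)**.5,0,255).astype('uint8')
a=cv2.resize(e(i,400),(400,300)); b=cv2.resize(e(j,400),(400,400))
a=cv2.copyMakeBorder(a,0,100,0,0,cv2.BORDER_CONSTANT)
cv2.imwrite('pics/c4.png',np.hstack([a,b]))
s=monitor.sense(); print(s['t'],s['gripper_width'],s['grasp_force'],s['wrist_force'],s['moment'])
E
```

```text
c2 mid [ 0.37868795 -0.22994965  0.105     ] proj tcp then (np.float64(268.9551677931809), np.float64(138.6474996356803))
4.45 0.0045380015731900985 0.0 [-0.36576661  0.775899   -0.56102712] [-0.01234989  0.01105586  0.03790369]
```

View pics/c4.png

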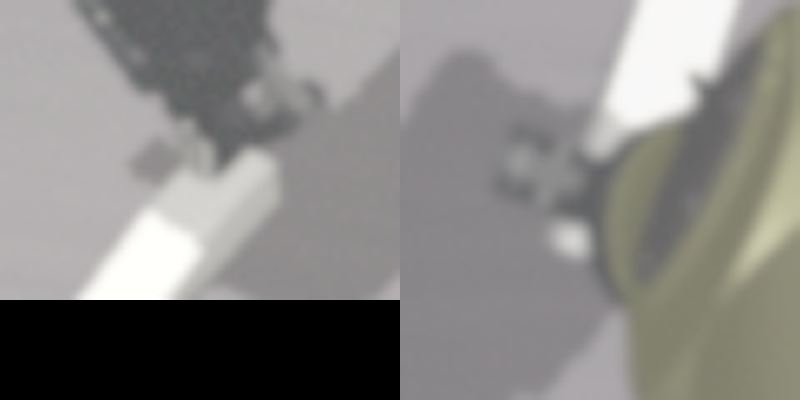

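The picture shows the fingers still about 30 mm apart astride the tail (scene about (271,152)), but the opening reads 0. A short lift will tell which is right.

>>> step_arm:
  series:
    - {"gripper":0,"dx":0,"dy":0,"dz":-0.02,"rx":0,"ry":0,"rz":0}
    - {"gripper":0,"dx":0,"dy":0,"dz":-0.04,"rx":0,"ry":0,"rz":0}
    - {"gripper":0,"dx":0,"dy":0,"dz":-0.06,"rx":0,"ry":0,"rz":0}
    - {"gripper":0,"dx":0,"dy":0,"dz":-0.08,"rx":0,"ry":0,"rz":0}
    - {"gripper":0,"dx":0,"dy":0,"dz":-0.08,"rx":0,"ry":0,"rz":0}
    - {"gripper":0,"dx":0,"dy":0,"dz":-0.08,"rx":0,"ry":0,"rz":0}
    - {"gripper":0,"dx":0,"dy":0,"dz":-0.08,"rx":0,"ry":0,"rz":0}
    - {"gripper":0,"dx":0,"dy":0,"dz":-0.08,"rx":0,"ry":0,"rz":0}
    - {"gripper":0,"dx":0,"dy":0,"dz":-0.08,"rx":0,"ry":0,"rz":0}
    - {"gripper":0,"dx":0,"dy":0,"dz":-0.08,"rx":0,"ry":0,"rz":0}
  grip_force: 70

```text
t: 5.45
eef_pos: [0.3986, -0.2151, 0.0676]
tool_rot: [-0.0, 0.196, 0.981, 0.0]
wrist_force: [0.7, -0.7, -0.4]
gripper_width: -0.002
grasp_force: 0.0
```

```bash
python3 - <<'E'
from h import *
s=monitor.sense(); print(s['t'],s['eef_pos'],s['gripper_width'],s['grasp_force'],s['wrist_force'],s['moment'])
f=grab('scene'); i=f['pixels'][110:200,210:330]
g=grab('top'); j=g['pixels'][200:290,340:460]
cv2.imwrite('pics/c5.png',np.hstack([cv2.resize(k,(400,300),interpolation=cv2.INTER_CUBIC) for k in(i,j)]))
E
```

```text
5.45 [ 0.39863177 -0.21505065  0.06761578] -0.0020689209719699005 0.0 [ 0.69703786 -0.70515575 -0.3570524 ] [-0.02482794 -0.01780118 -0.0056961 ]
```

View pics/c5.png

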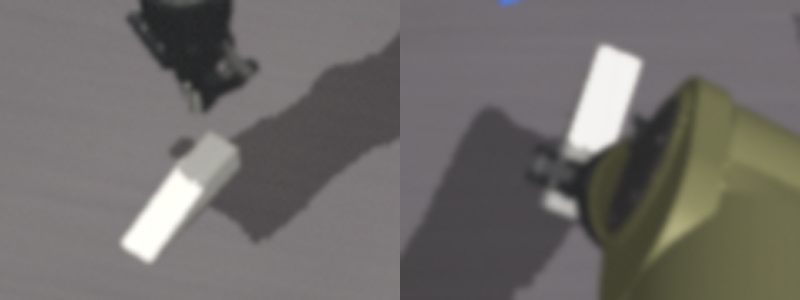

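The wedge did not lift. It still lies in place, and the fingers are shut at scene (270,142). I'll compare where the tips really are with the reported TCP, and re-measure the wedge.

```bash
python3 - <<'E'
from h import *
s=monitor.sense(); print(s['eef_pos'])
f=grab('scene'); g=grab('top')
print('expect',proj(f,s['eef_pos']),proj(g,s['eef_pos']),'tip ray',ray(f,270,142.5,.0676), ray(f,270,142.5,.03))
big=cv2.resize(f['pixels'].min(2),None,fx=4,fy=4,interpolation=cv2.INTER_CUBIC)
for th in(150,170):
  for k in cv2.findContours(((big>th)*255).astype('uint8'),cv2.RETR_EXTERNAL,cv2.CHAIN_APPROX_NONE)[0]:
    p=(k[:,0]+.5)/4-.5
    if np.hypot(*(p.mean(0)-(265,168)))<15 and cv2.contourArea(k)>3000:
        b=(cv2.boxPoints(cv2.minAreaRect(k))+.5)/4-.5; print(th,[(np.round(q,1).tolist(),np.round(ray(f,*q,.0)[:2],4),np.round(ray(f,*q,.029)[:2],4)) for q in b])
# known-size check: collar, blue, robot base
d=(f['pixels'][110:160,240:300].max(2)); ys,xs=np.nonzero(d<60); print('dark lowest',[(xs[ys==y].min()+240,xs[ys==y].max()+240,y+110) for y in range(24,40) if (ys==y).any()])
E
```

```text
[ 0.39877542 -0.21511854  0.06780207]
expect (np.float64(271.0944670029359), np.float64(147.4733303655287)) (np.float64(395.8877166293882), np.float64(256.58778678728993)) tip ray [ 0.38172478 -0.22327756  0.0676    ] [ 0.35509849 -0.23401853  0.03      ]
150 [([244.3000030517578, 182.8000030517578], array([ 0.4954, -0.2767]), array([ 0.5123, -0.2676])), ([270.5, 147.1999969482422], array([ 0.351 , -0.2362]), array([ 0.3711, -0.2281])), ([280.3999938964844, 154.5], array([ 0.3711, -0.1986]), array([ 0.3908, -0.1913])), ([254.3000030517578, 190.10000610351562], array([ 0.5135, -0.2403]), array([ 0.5299, -0.2321]))]
170 [([244.89999389648438, 182.6999969482422], array([ 0.4947, -0.275 ]), array([ 0.5116, -0.266 ])), ([264.1000061035156, 156.39999389648438], array([ 0.3895, -0.2459]), array([ 0.4087, -0.2376])), ([273.3999938964844, 163.1999969482422], array([ 0.4077, -0.2109]), array([ 0.4265, -0.2034])), ([254.3000030517578, 189.60000610351562], array([ 0.5115, -0.2409]), array([ 0.528 , -0.2326]))]
dark lowest [(np.int64(267), np.int64(282), 134), (np.int64(268), np.int64(281), 135), (np.int64(268), np.int64(279), 136), (np.int64(270), np.int64(277), 137), (np.int64(270), np.int64(275), 138), (np.int64(271), np.int64(273), 139), (np.int64(271), np.int64(273), 140), (np.int64(271), np.int64(272), 141)]
```

By parallax the shut tips stand about 25–30 mm higher than the reported TCP. In the top view they line up with it, and they passed over the 29 mm tail without contact. So I should go about 18 mm lower than before, opening first.

>>> step_arm:
  series:
    - {"gripper":0.8,"dx":0,"dy":0,"dz":0,"rx":0,"ry":0,"rz":0}
    - {"gripper":0.8,"dx":0,"dy":0,"dz":0,"rx":0,"ry":0,"rz":0}
    - {"gripper":0.8,"dx":0,"dy":0,"dz":0,"rx":0,"ry":0,"rz":0}
    - {"gripper":0.8,"dx":0,"dy":0,"dz":0.02,"rx":0,"ry":0,"rz":0}
    - {"gripper":0.8,"dx":0,"dy":0,"dz":0.04,"rx":0,"ry":0,"rz":0}
    - {"gripper":0.8,"dx":0,"dy":0,"dz":0.06,"rx":0,"ry":0,"rz":0}
    - {"gripper":0.8,"dx":0,"dy":0,"dz":0.08,"rx":0,"ry":0,"rz":0}
    - {"gripper":0.8,"dx":0,"dy":0,"dz":0.09,"rx":0,"ry":0,"rz":0}
    - {"gripper":0.8,"dx":0,"dy":0,"dz":0.09,"rx":0,"ry":0,"rz":0}
    - {"gripper":0.8,"dx":0,"dy":0,"dz":0.09,"rx":0,"ry":0,"rz":0}

```text
t: 6.65
eef_pos: [0.399, -0.2152, -0.0037]
tool_rot: [0.0, 0.196, 0.981, -0.0]
wrist_force: [0.8, -0.5, 0.4]
gripper_width: 0.802
grasp_force: 0.0
```

>>> step_arm:
  series:
    - {"gripper":0.8,"dx":0,"dy":0,"dz":0.003,"rx":0,"ry":0,"rz":0}
    - {"gripper":0.8,"dx":0,"dy":0,"dz":0.006,"rx":0,"ry":0,"rz":0}
    - {"gripper":0.8,"dx":0,"dy":0,"dz":0.009,"rx":0,"ry":0,"rz":0}
    - {"gripper":0.8,"dx":0,"dy":0,"dz":0.012,"rx":0,"ry":0,"rz":0}
    - {"gripper":0.8,"dx":0,"dy":0,"dz":0.012,"rx":0,"ry":0,"rz":0}
    - {"gripper":0.6,"dx":0,"dy":0,"dz":0.012,"rx":0,"ry":0,"rz":0}
    - {"gripper":0.5,"dx":0,"dy":0,"dz":0.012,"rx":0,"ry":0,"rz":0}
    - {"gripper":0.5,"dx":0,"dy":0,"dz":0.012,"rx":0,"ry":0,"rz":0}
    - {"gripper":0.5,"dx":0,"dy":0,"dz":0.012,"rx":0,"ry":0,"rz":0}
    - {"gripper":0.5,"dx":0,"dy":0,"dz":0.012,"rx":0,"ry":0,"rz":0}

```text
t: 7.65
eef_pos: [0.3989, -0.2152, -0.0136]
tool_rot: [0.0, 0.196, 0.981, -0.0]
wrist_force: [0.1, 0.7, 0.2]
gripper_width: 0.502
grasp_force: 0.0
```

```bash
python3 - <<'E'
from h import *
f=grab('scene'); i=f['pixels'][130:175,240:300]
i=cv2.resize(i,(800,600),interpolation=cv2.INTER_CUBIC).astype(float)
cv2.imwrite('pics/c6.png',(255*(i/255)**.5).astype('uint8'))
s=monitor.sense(); print(s['eef_pos'],s['gripper_width'],s['wrist_force'],s['t'])
E
```

```text
[ 0.39887544 -0.21519565 -0.01357157] 0.498025953889012 [-0.53712638  1.08838412  0.13272518] 7.7
```

View pics/c6.png

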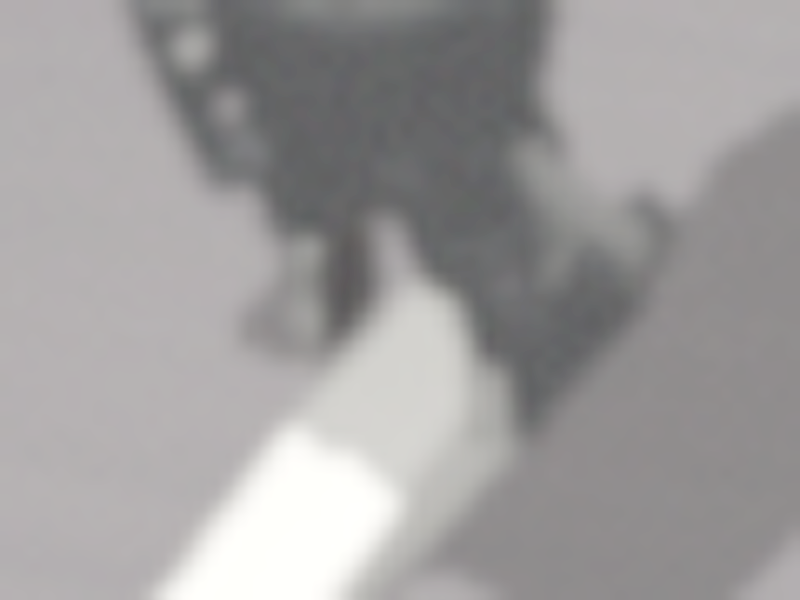

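The fingers now straddle the tail (crop left finger (340,320), right finger (530,400)) with no contact force at TCP −0.0136, so the height offset is real. I'll nudge 4 mm towards the nose and grip.

>>> step_arm:
  series:
    - {"gripper":0.5,"dx":-0.005,"dy":0,"dz":0,"rx":0,"ry":0,"rz":0}
    - {"gripper":0.5,"dx":-0.005,"dy":0,"dz":0,"rx":0,"ry":0,"rz":0}
    - {"gripper":0.4,"dx":-0.005,"dy":0,"dz":0,"rx":0,"ry":0,"rz":0}
    - {"gripper":0,"dx":-0.005,"dy":0,"dz":0,"rx":0,"ry":0,"rz":0}
    - {"gripper":0,"dx":-0.005,"dy":0,"dz":0,"rx":0,"ry":0,"rz":0}
    - {"gripper":0,"dx":-0.005,"dy":0,"dz":0,"rx":0,"ry":0,"rz":0}
    - {"gripper":0,"dx":-0.005,"dy":0,"dz":0,"rx":0,"ry":0,"rz":0}
    - {"gripper":0,"dx":-0.005,"dy":0,"dz":0,"rx":0,"ry":0,"rz":0}
    - {"gripper":0,"dx":-0.005,"dy":0,"dz":0,"rx":0,"ry":0,"rz":0}
    - {"gripper":0,"dx":-0.005,"dy":0,"dz":0,"rx":0,"ry":0,"rz":0}
  grip_force: 80

```text
t: 8.7
eef_pos: [0.4031, -0.2163, -0.0131]
tool_rot: [0.0, 0.196, 0.981, 0.0]
wrist_force: [0.5, 1.9, 7.9]
gripper_width: 0.349
grasp_force: 78.8
```

```bash
python3 - <<'E'
from h import *
s=monitor.sense(); print(s['t'],s['eef_pos'],s['gripper_width'],s['grasp_force'],s['wrist_force'],s['moment'])
E
```

```text
8.7 [ 0.40307501 -0.21634686 -0.01307961] 0.3492387610567467 78.76405119895935 [0.47263101 1.91958272 7.91431318] [ 0.54390381 -0.10725024  0.14827012]
```

```bash
python3 - <<'E'
from h import *
s=monitor.sense()
for p in((.403,-.2163,.06),(.45,.0,.06),(.468,.055,.05)): print(p,*to(p,-.035,s))
E
```

```text
(0.403, -0.2163, 0.06) [ 0.      0.0001 -0.0913] [ 1.000e-04  3.000e-04 -1.142e-01]
(0.45, 0.0, 0.06) [ 0.0495  0.2723 -0.0913] [ 1.000e-04  3.000e-04 -1.142e-01]
(0.468, 0.055, 0.05) [ 0.0551  0.3444 -0.0788] [ 1.000e-04  3.000e-04 -1.142e-01]
```

>>> step_arm:
  series:
    - {"gripper":0,"dx":0,"dy":0,"dz":-0.03,"rx":0,"ry":0,"rz":0}
    - {"gripper":0,"dx":0,"dy":0,"dz":-0.06,"rx":0,"ry":0,"rz":0}
    - {"gripper":0,"dx":0,"dy":0.01,"dz":-0.09,"rx":0,"ry":0,"rz":0}
    - {"gripper":0,"dx":0.01,"dy":0.04,"dz":-0.091,"rx":0,"ry":0,"rz":-0.01}
    - {"gripper":0,"dx":0.015,"dy":0.08,"dz":-0.091,"rx":0,"ry":0,"rz":-0.03}
    - {"gripper":0,"dx":0.025,"dy":0.13,"dz":-0.091,"rx":0,"ry":0,"rz":-0.05}
    - {"gripper":0,"dx":0.035,"dy":0.18,"dz":-0.091,"rx":0,"ry":0,"rz":-0.07}
    - {"gripper":0,"dx":0.045,"dy":0.23,"dz":-0.091,"rx":0,"ry":0,"rz":-0.09}
    - {"gripper":0,"dx":0.05,"dy":0.28,"dz":-0.091,"rx":0,"ry":0,"rz":-0.11}
    - {"gripper":0,"dx":0.055,"dy":0.32,"dz":-0.085,"rx":0,"ry":0,"rz":-0.114}

```text
t: 9.7
eef_pos: [0.4608, 0.0389, 0.0546]
tool_rot: [0.0, 0.016, 1.0, 0.0]
wrist_force: [0.7, -0.9, -1.7]
gripper_width: 0.351
grasp_force: 79.5
```

>>> step_arm:
  series:
    - {"gripper":0,"dx":0,"dy":0.01,"dz":0.003,"rx":0,"ry":0,"rz":0}
    - {"gripper":0,"dx":0,"dy":0.024,"dz":0.006,"rx":0,"ry":0,"rz":0}
    - {"gripper":0,"dx":0,"dy":0.024,"dz":0.006,"rx":0,"ry":0,"rz":0}
    - {"gripper":0,"dx":0,"dy":0.024,"dz":0.006,"rx":0,"ry":0,"rz":0}
    - {"gripper":0,"dx":0,"dy":0.024,"dz":0.006,"rx":0,"ry":0,"rz":0}
    - {"gripper":0,"dx":0,"dy":0.024,"dz":0.006,"rx":0,"ry":0,"rz":0}
    - {"gripper":0,"dx":0,"dy":0.024,"dz":0.006,"rx":0,"ry":0,"rz":0}
    - {"gripper":0,"dx":0,"dy":0.024,"dz":0.006,"rx":0,"ry":0,"rz":0}
    - {"gripper":0,"dx":0,"dy":0.024,"dz":0.006,"rx":0,"ry":0,"rz":0}
    - {"gripper":0,"dx":0,"dy":0.024,"dz":0.006,"rx":0,"ry":0,"rz":0}

```text
t: 10.7
eef_pos: [0.4611, 0.0557, 0.0496]
tool_rot: [0.0, 0.018, 1.0, -0.0]
wrist_force: [0.2, 0.2, -3.0]
gripper_width: 0.35
grasp_force: 79.6
```

```bash
python3 - <<'E'
from h import *
s=monitor.sense(); print(s['t'],s['eef_pos'],s['gripper_width'],s['grasp_force'],s['wrist_force'],s['moment'],to((.468,.055,.05),-.035,s))
f=grab('scene'); i=f['pixels'][150:225,300:400]
cv2.imwrite('pics/c7.png',cv2.resize(i,(800,600),interpolation=cv2.INTER_CUBIC))
g=grab('top'); np.savez('fr.npz',f=f['pixels'],g=g['pixels'])
E
```

```text
10.7 [0.46107144 0.05569396 0.04961072] 0.3496126492282167 79.60702657699585 [ 0.18264327  0.17444036 -2.98333659] [-0.06575432  0.02728817 -0.02610563] (array([-0.0087, -0.0006, -0.0005]), array([-0.    ,  0.    , -0.0005]))
```

View pics/c7.png

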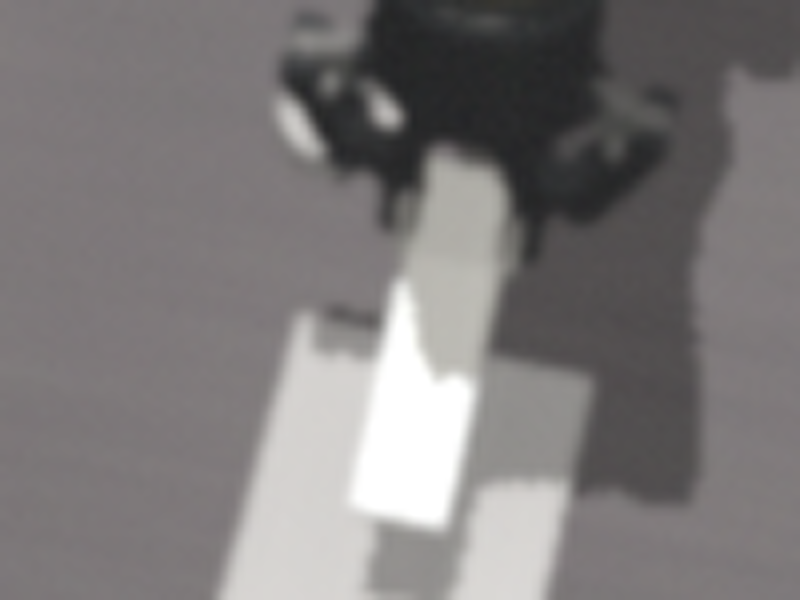

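The wedge is held straight, with its nose over the tongue at scene px about (349.7,215). Now the nose position relative to the TCP.

```bash
python3 - <<'E'
from h import *
f=grab('scene'); s=monitor.sense()
y=-.035; X=np.array([np.cos(y),np.sin(y)]);Y=np.array([-X[1],X[0]])
O=np.array([.611,.050])
for n,q,z in(('noseL',(343.8,213.8),.0627),('noseR',(355.6,216.2),.0627),('creaseL',(350.6,183),.0917),('creaseR',(362.7,182.8),.0917)):
    p=ray(f,*q,z)[:2]; print(n,p,'fixture',(p-O)@X,(p-O)@Y)
p=s['eef_pos'][:2]; print('tcp fix',(p-O)@X,(p-O)@Y)
# far-edge nose white mask, sub-pixel: bright>225 region
i=f['pixels'].min(2); 
m=np.zeros_like(i); m[170:222,330:375]=i[170:222,330:375]>228
k=max(cv2.findContours(m,cv2.RETR_EXTERNAL,cv2.CHAIN_APPROX_NONE)[0],key=cv2.contourArea); print(cv2.boxPoints(cv2.minAreaRect(k)))
E
```

```text
noseL [0.56775907 0.03832928] fixture -0.04280605361178831 -0.013176693312220327
noseR [0.56794748 0.07128131] fixture -0.04377085118964247 0.019761746168282864
creaseL [0.48383755 0.03939197] fixture -0.12671336688652787 -0.015051312657850547
creaseR [0.47572061 0.07202315] fixture -0.13596719639534605 0.017275848169427083
tcp fix -0.15005913277428382 0.0004904121610873833
[[343.03848 212.80771]
 [348.26926 186.65387]
 [360.3846  189.07693]
 [355.15384 215.23077]]
```

>>> step_arm:
  series:
    - {"gripper":0,"dx":-0.01,"dy":-0.0025,"dz":0.01,"rx":0,"ry":0,"rz":0}
    - {"gripper":0,"dx":-0.0225,"dy":-0.0025,"dz":0.02,"rx":0,"ry":0,"rz":0}
    - {"gripper":0,"dx":-0.0225,"dy":-0.0025,"dz":0.035,"rx":0,"ry":0,"rz":0}
    - {"gripper":0,"dx":-0.0225,"dy":-0.0025,"dz":0.05,"rx":0,"ry":0,"rz":0}
    - {"gripper":0,"dx":-0.0225,"dy":-0.0025,"dz":0.06,"rx":0,"ry":0,"rz":0}
    - {"gripper":0,"dx":-0.0225,"dy":-0.0025,"dz":0.064,"rx":0,"ry":0,"rz":0}
    - {"gripper":0,"dx":-0.0225,"dy":-0.0025,"dz":0.066,"rx":0,"ry":0,"rz":0}
    - {"gripper":0,"dx":-0.0225,"dy":-0.0025,"dz":0.067,"rx":0,"ry":0,"rz":0}
    - {"gripper":0,"dx":-0.0225,"dy":-0.0025,"dz":0.067,"rx":0,"ry":0,"rz":0}
    - {"gripper":0,"dx":-0.0225,"dy":-0.0025,"dz":0.067,"rx":0,"ry":0,"rz":0}

```text
t: 11.85
eef_pos: [0.4792, 0.0531, -0.0036]
tool_rot: [0.0, 0.018, 1.0, 0.0]
wrist_force: [0.2, -0.3, -3.0]
gripper_width: 0.347
grasp_force: 79.6
```

```bash
python3 - <<'E'
from h import *
s=monitor.sense(); print(s['t'],s['eef_pos'],s['wrist_force'],s['moment'])
E
```

```text
11.85 [ 0.47924715  0.0531379  -0.00364306] [ 0.17049671 -0.2592107  -2.99748742] [-0.05225727  0.04690205  0.02141685]
```

Still free (−3 N is the wedge's weight). Now down in small steps to touch the tongue.

>>> step_arm:
  series:
    - {"gripper":0,"dx":0,"dy":0,"dz":0.001,"rx":0,"ry":0,"rz":0}
    - {"gripper":0,"dx":0,"dy":0,"dz":0.002,"rx":0,"ry":0,"rz":0}
    - {"gripper":0,"dx":0,"dy":0,"dz":0.003,"rx":0,"ry":0,"rz":0}
    - {"gripper":0,"dx":0,"dy":0,"dz":0.004,"rx":0,"ry":0,"rz":0}
    - {"gripper":0,"dx":0,"dy":0,"dz":0.0045,"rx":0,"ry":0,"rz":0}
    - {"gripper":0,"dx":0,"dy":0,"dz":0.0045,"rx":0,"ry":0,"rz":0}
    - {"gripper":0,"dx":0,"dy":0,"dz":0.0045,"rx":0,"ry":0,"rz":0}
    - {"gripper":0,"dx":0,"dy":0,"dz":0.0045,"rx":0,"ry":0,"rz":0}
    - {"gripper":0,"dx":0,"dy":0,"dz":0.0045,"rx":0,"ry":0,"rz":0}
    - {"gripper":0,"dx":0,"dy":0,"dz":0.0045,"rx":0,"ry":0,"rz":0}

```text
t: 12.85
eef_pos: [0.479, 0.0531, -0.0071]
tool_rot: [0.0, 0.018, 1.0, -0.0]
wrist_force: [-2.4, 0.3, 7.1]
gripper_width: 0.353
grasp_force: 80.8
```

```bash
python3 - <<'E'
from h import *
s=monitor.sense(); print(s['t'],s['eef_pos'],s['wrist_force'],s['moment'])
E
```

```text
12.85 [ 0.47901071  0.05305671 -0.00705662] [-2.39633163  0.31673509  7.12726001] [0.05384222 0.46966445 0.02397574]
```

Contact: it presses with about 10 N and lies flat. I'll slide forward to just short of grille contact.

>>> step_arm:
  series:
    - {"gripper":0,"dx":-0.008,"dy":0,"dz":0,"rx":0,"ry":0,"rz":0}
    - {"gripper":0,"dx":-0.016,"dy":0,"dz":0,"rx":0,"ry":0,"rz":0}
    - {"gripper":0,"dx":-0.024,"dy":0,"dz":0,"rx":0,"ry":0,"rz":0}
    - {"gripper":0,"dx":-0.032,"dy":0,"dz":0,"rx":0,"ry":0,"rz":0}
    - {"gripper":0,"dx":-0.04,"dy":0,"dz":0,"rx":0,"ry":0,"rz":0}
    - {"gripper":0,"dx":-0.046,"dy":0,"dz":0,"rx":0,"ry":0,"rz":0}
    - {"gripper":0,"dx":-0.05,"dy":0,"dz":0,"rx":0,"ry":0,"rz":0}
    - {"gripper":0,"dx":-0.054,"dy":0,"dz":0,"rx":0,"ry":0,"rz":0}
    - {"gripper":0,"dx":-0.056,"dy":0,"dz":0,"rx":0,"ry":0,"rz":0}
    - {"gripper":0,"dx":-0.056,"dy":0,"dz":0,"rx":0,"ry":0,"rz":0}

```text
t: 13.85
eef_pos: [0.5194, 0.0514, -0.0071]
tool_rot: [-0.004, 0.018, 1.0, -0.0]
wrist_force: [-13.1, 0.8, 19.1]
gripper_width: 0.35
grasp_force: 82.1
```

```bash
cat > m.py <<'E'
from h import *
import sys
y=-.035; X=np.array([np.cos(y),np.sin(y)]);Y=np.array([-X[1],X[0]]);O=np.array([.611,.050])
s=monitor.sense(); p=(s['eef_pos'][:2]-O); print(s['t'],'nose fix x',p@X+.107,'y',p@Y,'z',s['eef_pos'][2],s['wrist_force'],s['moment'])
f=grab('scene'); fs=[f['pixels'].astype(np.float32)]+[grab('scene')['pixels'].astype(np.float32) for _ in range(2)]
a=np.mean(fs,0).mean(2).astype(np.float32); np.save(sys.argv[1],a)
if len(sys.argv)>2:
    b=np.load(sys.argv[2])
    for n,fy,h in(('left end',.085,.023),('right end',-.085,.023)):
        for fx in(.0,.03,.1):
            q=np.r_[O+X*fx+Y*fy,h]; u,v=proj(f,q); e=proj(f,q+[0,0,.01])
            c=[k[int(v)-9:int(v)+9,int(u)-9:int(u)+9] for k in(b,a)]
            d,r_=cv2.phaseCorrelate(*c,cv2.createHanningWindow((18,18),cv2.CV_32F)); print(n,fx,np.round(d,2),round(r_,2),'10mm=',np.round(np.subtract(e,(u,v)),2))
E
python3 m.py ref.npy
```

```text
13.85 nose fix x 0.015382466609935724 y -0.0017770317327028648 z -0.007099332343462446 [-13.11619213   0.75553326  19.14454024] [0.22165463 2.65875549 0.06800993]
```

Friction from the down-press is building up (13 N drag against 22 N normal force, so about 0.6). I'll relieve the press slightly.

>>> step_arm:
  series:
    - {"gripper":0,"dx":0,"dy":0,"dz":-0.0003,"rx":0,"ry":0,"rz":0}
    - {"gripper":0,"dx":0,"dy":0,"dz":-0.0006,"rx":0,"ry":0,"rz":0}
    - {"gripper":0,"dx":0,"dy":0,"dz":-0.0006,"rx":0,"ry":0,"rz":0}
    - {"gripper":0,"dx":0,"dy":0,"dz":-0.0006,"rx":0,"ry":0,"rz":0}
    - {"gripper":0,"dx":0,"dy":0,"dz":-0.0006,"rx":0,"ry":0,"rz":0}
    - {"gripper":0,"dx":0,"dy":0,"dz":-0.0006,"rx":0,"ry":0,"rz":0}
    - {"gripper":0,"dx":0,"dy":0,"dz":-0.0006,"rx":0,"ry":0,"rz":0}
    - {"gripper":0,"dx":0,"dy":0,"dz":-0.0006,"rx":0,"ry":0,"rz":0}
    - {"gripper":0,"dx":0,"dy":0,"dz":-0.0006,"rx":0,"ry":0,"rz":0}
    - {"gripper":0,"dx":0,"dy":0,"dz":-0.0006,"rx":0,"ry":0,"rz":0}

```text
t: 15.0
eef_pos: [0.5237, 0.0515, -0.0071]
tool_rot: [-0.0, 0.018, 1.0, 0.0]
wrist_force: [-1.7, -0.8, 5.1]
gripper_width: 0.348
grasp_force: 80.5
```

```bash
python3 m.py ref.npy
```

```text
15.0 nose fix x 0.019742341627917617 y -0.0015454743400728785 z -0.007058797644146707 [-1.72321597 -0.84031055  5.12220404] [0.08756994 0.56149645 0.04581531]
```

>>> step_arm:
  series:
    - {"gripper":0,"dx":-0.002,"dy":0,"dz":0,"rx":0,"ry":0,"rz":0}
    - {"gripper":0,"dx":-0.004,"dy":0,"dz":0,"rx":0,"ry":0,"rz":0}
    - {"gripper":0,"dx":-0.006,"dy":0,"dz":0,"rx":0,"ry":0,"rz":0}
    - {"gripper":0,"dx":-0.008,"dy":0,"dz":0,"rx":0,"ry":0,"rz":0}
    - {"gripper":0,"dx":-0.01,"dy":0,"dz":0,"rx":0,"ry":0,"rz":0}
    - {"gripper":0,"dx":-0.012,"dy":0,"dz":0,"rx":0,"ry":0,"rz":0}
    - {"gripper":0,"dx":-0.014,"dy":0,"dz":0,"rx":0,"ry":0,"rz":0}
    - {"gripper":0,"dx":-0.015,"dy":0,"dz":0,"rx":0,"ry":0,"rz":0}
    - {"gripper":0,"dx":-0.015,"dy":0,"dz":0,"rx":0,"ry":0,"rz":0}
    - {"gripper":0,"dx":-0.015,"dy":0,"dz":0,"rx":0,"ry":0,"rz":0}

```text
t: 16.15
eef_pos: [0.5315, 0.051, -0.0071]
tool_rot: [-0.004, 0.018, 1.0, -0.0]
wrist_force: [-12.6, 0.6, 16.5]
gripper_width: 0.353
grasp_force: 81.9
```

```bash
python3 m.py a1.npy ref.npy
```

```text
16.15 nose fix x 0.027517637204099776 y -0.0017422663705592585 z -0.007068776532947574 [-12.57385371   0.58003916  16.45476871] [ 0.27497083  2.68276255 -0.00812702]
left end 0.0 [0.08 0.06] 1.05 10mm= [ 0.34 -1.6 ]
left end 0.03 [-0.01  0.  ] 1.0 10mm= [ 0.33 -1.56]
left end 0.1 [-0.01  0.02] 0.97 10mm= [ 0.3  -1.45]
right end 0.0 [-0.06 -0.  ] 1.03 10mm= [-0.03 -1.67]
right end 0.03 [0.02 0.03] 1.0 10mm= [-0.05 -1.63]
right end 0.1 [-0.01 -0.04] 1.02 10mm= [-0.09 -1.52]
```

>>> step_arm:
  series:
    - {"gripper":0,"dx":0,"dy":0,"dz":-0.0006,"rx":0,"ry":0,"rz":0}
    - {"gripper":0,"dx":0,"dy":0,"dz":-0.0008,"rx":0,"ry":0,"rz":0}
    - {"gripper":0,"dx":-0.002,"dy":0,"dz":-0.0008,"rx":0,"ry":0,"rz":0}
    - {"gripper":0,"dx":-0.004,"dy":0,"dz":-0.0008,"rx":0,"ry":0,"rz":0}
    - {"gripper":0,"dx":-0.005,"dy":0,"dz":-0.0008,"rx":0,"ry":0,"rz":0}
    - {"gripper":0,"dx":-0.005,"dy":0,"dz":-0.0008,"rx":0,"ry":0,"rz":0}
    - {"gripper":0,"dx":-0.005,"dy":0,"dz":-0.0008,"rx":0,"ry":0,"rz":0}
    - {"gripper":0,"dx":-0.005,"dy":0,"dz":-0.0008,"rx":0,"ry":0,"rz":0}
    - {"gripper":0,"dx":-0.005,"dy":0,"dz":-0.0008,"rx":0,"ry":0,"rz":0}
    - {"gripper":0,"dx":-0.005,"dy":0,"dz":-0.0008,"rx":0,"ry":0,"rz":0}

```text
t: 17.3
eef_pos: [0.5333, 0.0509, -0.007]
tool_rot: [-0.006, 0.018, 1.0, -0.001]
wrist_force: [-17.4, 1.4, 15.9]
gripper_width: 0.347
grasp_force: 81.8
```

```bash
python3 m.py a2.npy ref.npy
```

```text
17.3 nose fix x 0.029295598889251692 y -0.001832858634898298 z -0.007047962663327599 [-17.35074083   1.42974874  15.90276554] [0.41954388 3.50246693 0.07396477]
left end 0.0 [0.09 0.12] 1.06 10mm= [ 0.34 -1.6 ]
left end 0.03 [0.   0.02] 1.0 10mm= [ 0.33 -1.56]
left end 0.1 [0.11 0.02] 0.98 10mm= [ 0.3  -1.45]
right end 0.0 [-0.03  0.02] 0.98 10mm= [-0.03 -1.67]
right end 0.03 [-0.01  0.01] 1.0 10mm= [-0.05 -1.63]
right end 0.1 [-0.1  -0.09] 1.03 10mm= [-0.09 -1.52]
```

>>> step_arm:
  series:
    - {"gripper":0,"dx":0,"dy":0,"dz":-0.0003,"rx":0,"ry":-0.001,"rz":0}
    - {"gripper":0,"dx":0,"dy":0,"dz":-0.0006,"rx":0,"ry":-0.002,"rz":0}
    - {"gripper":0,"dx":0,"dy":0,"dz":-0.0008,"rx":0,"ry":-0.003,"rz":0}
    - {"gripper":0,"dx":0,"dy":0,"dz":-0.0008,"rx":0,"ry":-0.003,"rz":0}
    - {"gripper":0,"dx":0,"dy":0,"dz":-0.0008,"rx":0,"ry":-0.003,"rz":0}
    - {"gripper":0,"dx":0,"dy":0,"dz":-0.0008,"rx":0,"ry":-0.003,"rz":0}
    - {"gripper":0,"dx":0,"dy":0,"dz":-0.0008,"rx":0,"ry":-0.003,"rz":0}
    - {"gripper":0,"dx":0,"dy":0,"dz":-0.0008,"rx":0,"ry":-0.003,"rz":0}
    - {"gripper":0,"dx":0,"dy":0,"dz":-0.0008,"rx":0,"ry":-0.003,"rz":0}
    - {"gripper":0,"dx":0,"dy":0,"dz":-0.0008,"rx":0,"ry":-0.003,"rz":0}

```text
t: 18.45
eef_pos: [0.5368, 0.0507, -0.007]
tool_rot: [0.002, 0.018, 1.0, -0.0]
wrist_force: [-6.3, 0.8, 0.2]
gripper_width: 0.35
grasp_force: 79.7
```

```bash
python3 m.py a3.npy ref.npy; python3 -c "
from h import *
print(monitor.sense()['tool_rot'])"
```

```text
18.45 nose fix x 0.03281346958433297 y -0.0018694383770968019 z -0.00698500173415962 [-6.26812835  0.77375824  0.24100295] [0.16445321 1.36369986 0.05914304]
left end 0.0 [-0.01  0.2 ] 0.99 10mm= [ 0.34 -1.6 ]
left end 0.03 [-0.01  0.01] 1.0 10mm= [ 0.33 -1.56]
left end 0.1 [0.01 0.08] 0.99 10mm= [ 0.3  -1.45]
right end 0.0 [-0.07  0.03] 1.0 10mm= [-0.03 -1.67]
right end 0.03 [-0.01 -0.02] 1.0 10mm= [-0.05 -1.63]
right end 0.1 [ 0.18 -0.09] 1.03 10mm= [-0.09 -1.52]
[ 1.85723808e-03  1.81115002e-02  9.99834162e-01 -4.14414250e-04]
```

>>> step_arm:
  series:
    - {"gripper":0,"dx":-0.001,"dy":0,"dz":-0.0001,"rx":0,"ry":0,"rz":0}
    - {"gripper":0,"dx":-0.002,"dy":0,"dz":-0.0002,"rx":0,"ry":-0.0005,"rz":0}
    - {"gripper":0,"dx":-0.003,"dy":0,"dz":-0.0003,"rx":0,"ry":-0.001,"rz":0}
    - {"gripper":0,"dx":-0.004,"dy":0,"dz":-0.0004,"rx":0,"ry":-0.001,"rz":0}
    - {"gripper":0,"dx":-0.005,"dy":0,"dz":-0.0005,"rx":0,"ry":-0.0015,"rz":0}
    - {"gripper":0,"dx":-0.006,"dy":0,"dz":-0.0005,"rx":0,"ry":-0.0015,"rz":0}
    - {"gripper":0,"dx":-0.006,"dy":0,"dz":-0.0005,"rx":0,"ry":-0.0015,"rz":0}
    - {"gripper":0,"dx":-0.006,"dy":0,"dz":-0.0005,"rx":0,"ry":-0.0015,"rz":0}
    - {"gripper":0,"dx":-0.006,"dy":0,"dz":-0.0005,"rx":0,"ry":-0.0015,"rz":0}
    - {"gripper":0,"dx":-0.006,"dy":0,"dz":-0.0005,"rx":0,"ry":-0.0015,"rz":0}

```text
t: 19.6
eef_pos: [0.5445, 0.0506, -0.0054]
tool_rot: [0.007, 0.018, 1.0, -0.0]
wrist_force: [-3.3, -0.8, -4.2]
gripper_width: 0.355
grasp_force: 79.2
```

```bash
python3 m.py a4.npy | head -1; cat > lk.py <<'E'
from h import *
import sys
b,a=np.load('ref.npy'),np.load(sys.argv[1]); f=grab('scene')
y=-.035; X=np.array([np.cos(y),np.sin(y)]);Y=np.array([-X[1],X[0]]);O=np.array([.611,.050])
for lab,ys in(('left',np.linspace(.03,.095,14)),('right',np.linspace(-.095,-.03,14))):
    N=D=0;out=[]
    for t in ys:
        q=np.r_[O+X*.0+Y*t,.023]; u,v=proj(f,q); rows=np.arange(-6,7)+v
        P=[cv2.remap(k,np.full((13,1),u,np.float32),rows.reshape(-1,1).astype(np.float32),cv2.INTER_LINEAR)[:,0] for k in(b,a)]
        g=np.gradient(P[0]); N-=(g*(P[1]-P[0])).sum(); D+=(g*g).sum(); out.append(P)
    o=np.mean(out,0); print(lab,'row shift',N/D,'-> lift mm',-N/D/.165*1); print(np.round(o).astype(int).tolist())
T=[cv2.calcOpticalFlowPyrLK]
E
python3 lk.py a3.npy; python3 lk.py a4.npy
```

```text
19.6 nose fix x 0.04050855613589738 y -0.0017081709209029307 z -0.005392422680678716 [-3.27655178 -0.75043416 -4.16883906] [-0.05340377  1.14016878 -0.00420292]
left row shift -0.10254044 -> lift mm 0.6214572
[[165, 164, 163, 163, 167, 189, 219, 236, 241, 241, 239, 238, 236], [159, 163, 163, 163, 168, 191, 222, 238, 242, 241, 240, 239, 236]]
right row shift -0.089164406 -> lift mm 0.5403903
[[152, 153, 154, 155, 157, 173, 207, 232, 242, 245, 244, 244, 244], [152, 153, 154, 155, 157, 175, 210, 235, 244, 245, 245, 245, 245]]
left row shift -0.5201379 -> lift mm 3.152351
[[165, 164, 163, 163, 167, 189, 219, 236, 241, 241, 239, 238, 236], [144, 157, 162, 164, 175, 204, 232, 243, 244, 243, 241, 240, 235]]
right row shift -0.4748296 -> lift mm 2.8777552
[[152, 153, 154, 155, 157, 173, 207, 232, 242, 245, 244, 244, 244], [152, 153, 154, 155, 161, 187, 222, 241, 247, 247, 247, 247, 245]]
```

The edge is up about 3 mm, but my relief floated the wedge (tail +1.6 mm, nose-up 0.014 rad). I'll lay it flat again.

>>> step_arm:
  series:
    - {"gripper":0,"dx":0,"dy":0,"dz":0.0005,"rx":0,"ry":0.001,"rz":0}
    - {"gripper":0,"dx":0,"dy":0,"dz":0.001,"rx":0,"ry":0.002,"rz":0}
    - {"gripper":0,"dx":0,"dy":0,"dz":0.0015,"rx":0,"ry":0.003,"rz":0}
    - {"gripper":0,"dx":0,"dy":0,"dz":0.002,"rx":0,"ry":0.004,"rz":0}
    - {"gripper":0,"dx":0,"dy":0,"dz":0.0022,"rx":0,"ry":0.0045,"rz":0}
    - {"gripper":0,"dx":0,"dy":0,"dz":0.0022,"rx":0,"ry":0.0045,"rz":0}
    - {"gripper":0,"dx":0,"dy":0,"dz":0.0022,"rx":0,"ry":0.0045,"rz":0}
    - {"gripper":0,"dx":0,"dy":0,"dz":0.0022,"rx":0,"ry":0.0045,"rz":0}
    - {"gripper":0,"dx":0,"dy":0,"dz":0.0022,"rx":0,"ry":0.0045,"rz":0}
    - {"gripper":0,"dx":0,"dy":0,"dz":0.0022,"rx":0,"ry":0.0045,"rz":0}

```text
t: 20.85
eef_pos: [0.5443, 0.0507, -0.007]
tool_rot: [-0.0, 0.018, 1.0, -0.0]
wrist_force: [-6.1, -0.6, -0.8]
gripper_width: 0.349
grasp_force: 79.6
```

```bash
python3 m.py a5.npy | head -1;python3 lk.py a5.npy|grep lift; python3 -c "
from h import *
print(monitor.sense()['tool_rot'])"
```

```text
20.85 nose fix x 0.040313149058049766 y -0.0015936483171079651 z -0.006994897016897962 [-6.08231563 -0.63973624 -0.79228705] [-0.01904529  1.19720003 -0.06615541]
left row shift -0.3248639 -> lift mm 1.9688721
right row shift -0.24168031 -> lift mm 1.4647291
[-1.88848079e-04  1.82042613e-02  9.99834271e-01  8.35999306e-07]
```

Flat again. I'll use my last picture to measure the crease-to-edge distance directly.

```bash
python3 - <<'E'
from h import *
f=grab('scene'); i=f['pixels'][180:255,300:400]
cv2.imwrite('pics/c8.png',cv2.resize(i,(800,600),interpolation=cv2.INTER_CUBIC))
E
```

```text
(no output)
```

View pics/c8.png

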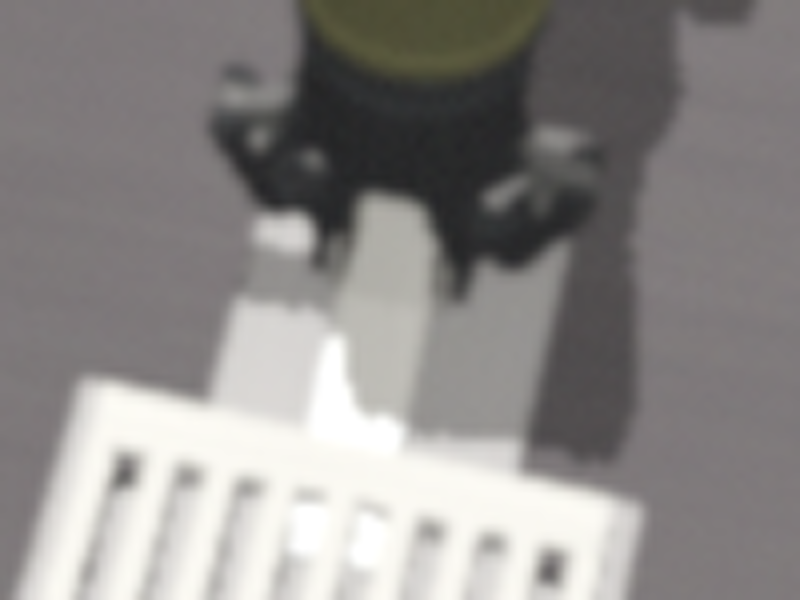

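The wedge is flat and centred under the edge: wedge (310–405,440), edge spanning (85,380)–(640,500). The crease is at crop about (386,300).

```bash
python3 - <<'E'
from h import *
f=grab('scene'); g=f['pixels'].astype(float).mean(2)
X=np.array([np.cos(-.035),np.sin(-.035)])
for l in(.001,.003,.005):
    c=ray(f,300+386/8-.44,180+300/8-.44,.035)[:2]; e=ray(f,300+357/8-.44,180+440/8-.44,.023+l)[:2]
    n=90-1000*(e-c)@X; print('lift assumed',l,'nose past edge',n,'-> lift',(n-26)/3.75)
# bright-sloped face beyond: crease subpixel on several columns
for u in (345,346,347,348,349,350,351): print(u,np.round(g[213:223,u]).astype(int))
# edge columns left/right: half-level crossing vs ref
b=np.load('ref.npy'); a=np.load('a5.npy')
def cross(im,u,lo,hi):
    c=im[lo:hi,u]; t=.5*(c[:4].mean()+c[-3:].mean()) if 0 else 205
    k=np.argmax(c>t); return lo+k-1+(t-c[k-1])/(c[k]-c[k-1])
for u in(312,316,320,324,367,371,375): 
    q=int(228+ (u-310)*.215)
    print(u,[round(cross(im,u,q-6,q+8),2) for im in(b,a)], end=' ')
E
```

```text
lift assumed 0.001 nose past edge 39.817394468040206 -> lift 3.6846385248107216
lift assumed 0.003 nose past edge 38.818802321030894 -> lift 3.4183472856082386
lift assumed 0.005 nose past edge 37.82021017402157 -> lift 3.1520560464057517
345 [172 172 173 175 180 184 185 185 186 186]
346 [173 173 173 174 180 184 185 185 185 186]
347 [174 174 174 175 179 183 185 185 186 186]
348 [173 174 174 175 177 183 185 186 186 186]
349 [173 174 174 175 177 183 186 186 187 188]
350 [173 175 175 176 178 183 186 188 188 187]
351 [175 176 176 176 177 182 186 187 187 186]
312 [np.float64(227.91), np.float64(227.75)] 316 [np.float64(228.5), np.float64(228.29)] 320 [np.float64(229.4), np.float64(229.1)] 324 [np.float64(230.3), np.float64(230.06)] 367 [np.float64(239.98), np.float64(239.71)] 371 [np.float64(240.92), np.float64(240.7)] 375 [np.float64(241.91), np.float64(241.71)]
```

Geometry says a lift of about 3.5 mm and the edge shift says about 1.5 mm. Going 6–7 mm further in leaves it inside the window on either estimate.

>>> step_arm:
  series:
    - {"gripper":0,"dx":-0.001,"dy":0,"dz":-0.0001,"rx":0,"ry":0,"rz":0}
    - {"gripper":0,"dx":-0.002,"dy":0,"dz":-0.0002,"rx":0,"ry":0,"rz":0}
    - {"gripper":0,"dx":-0.003,"dy":0,"dz":-0.0002,"rx":0,"ry":0,"rz":0}
    - {"gripper":0,"dx":-0.004,"dy":0,"dz":-0.0002,"rx":0,"ry":0,"rz":0}
    - {"gripper":0,"dx":-0.005,"dy":0,"dz":-0.0002,"rx":0,"ry":0,"rz":0}
    - {"gripper":0,"dx":-0.006,"dy":0,"dz":-0.0002,"rx":0,"ry":0,"rz":0}
    - {"gripper":0,"dx":-0.007,"dy":0,"dz":-0.0002,"rx":0,"ry":0,"rz":0}
    - {"gripper":0,"dx":-0.008,"dy":0,"dz":-0.0002,"rx":0,"ry":0,"rz":0}
    - {"gripper":0,"dx":-0.008,"dy":0,"dz":-0.0002,"rx":0,"ry":0,"rz":0}
    - {"gripper":0,"dx":-0.008,"dy":0,"dz":-0.0002,"rx":0,"ry":0,"rz":0}

```text
t: 22.15
eef_pos: [0.5509, 0.0507, -0.0068]
tool_rot: [-0.0, 0.018, 1.0, 0.0]
wrist_force: [-3.9, -0.6, -1.8]
gripper_width: 0.352
grasp_force: 79.6
```

```bash
python3 m.py a6.npy | head -1;python3 lk.py a6.npy|grep lift; python3 -c "
from h import *
print(monitor.sense()['tool_rot'])"
```

```text
22.15 nose fix x 0.046934981833429125 y -0.0014215251339230088 z -0.006847439170930961 [-3.89922551 -0.59781836 -1.76804009] [ 0.05312801  1.07793842 -0.01890049]
left row shift -0.5311852 -> lift mm 3.219304
right row shift -0.5105743 -> lift mm 3.0943894
[-2.97192676e-05  1.81277738e-02  9.99835673e-01  9.61568053e-05]
```

>>> step_arm:
  series:
    - {"gripper":0,"dx":0,"dy":0,"dz":0.0002,"rx":0,"ry":0,"rz":0}
    - {"gripper":0,"dx":0,"dy":0,"dz":0.0005,"rx":0,"ry":0,"rz":0}
    - {"gripper":0,"dx":0,"dy":0,"dz":0.0005,"rx":0,"ry":0,"rz":0}
    - {"gripper":0,"dx":0,"dy":0,"dz":0.0005,"rx":0,"ry":0,"rz":0}
    - {"gripper":0,"dx":0,"dy":0,"dz":0.0005,"rx":0,"ry":0,"rz":0}
    - {"gripper":0,"dx":0,"dy":0,"dz":0.0005,"rx":0,"ry":0,"rz":0}
    - {"gripper":0,"dx":0,"dy":0,"dz":0.0005,"rx":0,"ry":0,"rz":0}
    - {"gripper":0,"dx":0,"dy":0,"dz":0.0005,"rx":0,"ry":0,"rz":0}
    - {"gripper":0,"dx":0,"dy":0,"dz":0.0005,"rx":0,"ry":0,"rz":0}
    - {"gripper":0,"dx":0,"dy":0,"dz":0.0005,"rx":0,"ry":0,"rz":0}

```text
t: 23.35
eef_pos: [0.5509, 0.0507, -0.007]
tool_rot: [0.0, 0.018, 1.0, 0.0]
wrist_force: [-6.9, 0.3, 0.2]
gripper_width: 0.352
grasp_force: 80.0
```

```bash
python3 m.py a7.npy | head -1;python3 lk.py a7.npy|grep lift
```

```text
23.35 nose fix x 0.04695120541599923 y -0.001433225594492837 z -0.006980214612835212 [-6.94669068  0.30647287  0.16560078] [ 0.07315962  1.34909813 -0.041498  ]
left row shift -0.5379954 -> lift mm 3.2605782
right row shift -0.511047 -> lift mm 3.0972545
```

The wedge is flat on the tongue and steady, with the edge 3–5 mm up. Handing in.

```bash
python3 -c "
from h import *
print(r.job_done())"
```

```text
the job is handed in; nothing more can be done
None
```

I handed the job in at about 23 s: the wedge is still gripped, flat on the tongue and centred under the grille's free edge, which is up an estimated 3–5 mm (about 3 mm from the image, up to 5.6 mm from the wedge's position). The first grasp closed on air because the fingertips sit about 25 mm higher than the reported position, and the wedge lifted slightly off the tongue partway through the push before I laid it flat again.

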